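Measure the sample cells in the transmission gauge

TASK

Run the window cells that stand on the bench (two or three) through the transmission gauge: pull the index plunger to bring the carriage out to the load hole, set each cell down in a nest with its windows facing along the light path, then index the loaded carriage into the head, let the plunger drop into the read hole and press the start button. After that index the carriage back out to the load hole, leave the plunger dropped in there, and stand all the cells upright in the tray. Leave the three check weights where they are.

Things in the scene. Friction and masses are not known exactly. Their poses are not given: they have to be found in the camera images.
- gauge: fixed transmission gauge, base 110 x 550 mm; origin on the bench on the slide's centre line. Its y axis runs along the slide: white head (x -102 to 117, y -12 to 165, 81 mm high; a tunnel) at the +y end, open load end at -y. The light beams run along its x axis. Plunger holes in a steel strip on the centre line at y = -100 mm (read), -220 (spare, not used) and -340 (load).
- carriage (a joint): carriage slide, m: 0 = read hole (nests inside the head; the start), 0.12 = spare hole, 0.24 = load hole (nests in the open). Grows along the gauge's -y; end stops 0.8 mm beyond 0 and 0.24. Slides with about 2 N while the plunger is pulled; pin in a hole locks it with 1.5 mm play each way. The carriage is a plate 86 x 296 mm, top 22 mm above the bench.
- plunger (a joint): index plunger on the carriage, lift of its knob in m: 0 = pin fully down in a hole, 0.009 = pin riding on the strip, 0.016 = upper stop. A spring pushes it down with 4.5 N (bottom) to 7.5 N (top); let go over a hole it snaps in. Lifted 0.011 to 0.014 it is clear, and the carriage can be drawn along by the lifted knob.
- knob (a point): centre of the plunger's black round knob, 25 mm diameter, 22 mm high; 47 mm above the bench with the pin down. Under it a sleeve (16 mm, at its foot 23 mm thick) goes down to the carriage plate 25 mm below this point. Travels with the carriage; about 88 mm from the head at read.
- nest_1 (a point): middle of the floor of the first cell nest on the carriage, the one nearest the knob (115 mm from the knob axis along the gauge's +y), 22 mm above the bench. Each nest is a square pocket 34 x 34 mm and 10 mm deep with sides along the gauge's x and y.
- nest_2 (a point): same for the middle nest, 60 mm further
- nest_3 (a point): same for the nest nearest the head, 60 mm further
- start (a joint): start button, travel in m: 0 = up, 0.006 = fully down (4.5 N); counts as pressed past 0.004; springs back
- start_top (a point): top centre of the steel start button, 24 mm in diameter, in a black housing on the front part of the head's roof; pressed straight down
- cell_1 (a point): centre (half-way up) of a sample cell: aluminium block 30 x 30 x 48 mm high, about 0.11 kg, upright on the bench at the start. Recessed glass windows in its +x and -x faces, blind ribbed metal on +y and -y; a dark groove on top runs along its x axis, the way one looks through it. May be gripped across either pair of faces. None if absent.
- cell_2 (a point): another such cell
- cell_3 (a point): another such cell
- tray_floor (a point): centre of the floor of a loose low white tray, 5 mm above the bench; inside 162 mm along its x and 97 mm along its y, rim 14 mm high and 4 mm thick
- weight_500g: 500 g check weight, 38 mm in diameter and 62 mm high, origin under its centre; to be left alone
- weight_200g: 200 g check weight, 28 x 46 mm; to be left alone
- weight_100g: 100 g check weight, 22 x 37 mm; to be left alone
Not all that is in view belongs to the job. What is shaped like the part that bears cell_1 but orange is not meant.

How it is judged:
On the way, in this order (a step that is already met when the one before it is completed fails the run):
1. carriage out at the load hole, plunger dropped in (value of joint carriage above 0.236 m and value of joint plunger below 0.003 m), for 0.2 s.
2. every cell seated in a nest, windows along the light path, carriage still locked at load (all of step 1 and (horizontal distance between cell_1 and nest_1 below 0.006 m or horizontal distance between cell_1 and nest_2 below 0.006 m or horizontal distance between cell_1 and nest_3 below 0.006 m) and z of each of cell_1, cell_2, cell_3 in the frame of gauge below 0.049 m and angle between each of cell_1, cell_2, cell_3's own z axis and vertical below 0.1 rad and angle between the x axis of each of cell_1, cell_2, cell_3 and the x axis of gauge, either way round below 0.2 rad and (horizontal distance between cell_2 and nest_1 below 0.006 m or horizontal distance between cell_2 and nest_2 below 0.006 m or horizontal distance between cell_2 and nest_3 below 0.006 m) and (horizontal distance between cell_3 and nest_1 below 0.006 m or horizontal distance between cell_3 and nest_2 below 0.006 m or horizontal distance between cell_3 and nest_3 below 0.006 m)), for 0.2 s.
3. carriage with the seated cells in the head, plunger dropped into the read hole (value of joint carriage below 0.004 m and value of joint plunger below 0.003 m and (horizontal distance between cell_1 and nest_1 below 0.006 m or horizontal distance between cell_1 and nest_2 below 0.006 m or horizontal distance between cell_1 and nest_3 below 0.006 m) and z of each of cell_1, cell_2, cell_3 in the frame of gauge below 0.049 m and angle between each of cell_1, cell_2, cell_3's own z axis and vertical below 0.1 rad and angle between the x axis of each of cell_1, cell_2, cell_3 and the x axis of gauge, either way round below 0.2 rad and (horizontal distance between cell_2 and nest_1 below 0.006 m or horizontal distance between cell_2 and nest_2 below 0.006 m or horizontal distance between cell_2 and nest_3 below 0.006 m) and (horizontal distance between cell_3 and nest_1 below 0.006 m or horizontal distance between cell_3 and nest_2 below 0.006 m or horizontal distance between cell_3 and nest_3 below 0.006 m)), for 0.2 s.
4. start button pressed with the loaded carriage locked at read (all of step 3 and value of joint start above 0.004 m).
5. carriage back out at the load hole, plunger dropped in (all of step 1), for 0.2 s.
At the end, for the whole second after the job is handed in: every cell stands upright (within 6 degrees) on the floor of the tray; the carriage is at the load hole (joint over 0.236 m) with the plunger down in it (under 3 mm of lift) (all of step 5 and x of cell_1 in the frame of tray_floor between -0.085 and 0.085 m and y of cell_1 in the frame of tray_floor between -0.052 and 0.052 m and z of each of cell_1, cell_2, cell_3 in the frame of tray_floor below 0.029 m and angle between each of cell_1, cell_2, cell_3's own z axis and vertical below 0.1 rad and x of cell_2 in the frame of tray_floor between -0.085 and 0.085 m and y of cell_2 in the frame of tray_floor between -0.052 and 0.052 m and x of cell_3 in the frame of tray_floor between -0.085 and 0.085 m and y of cell_3 in the frame of tray_floor between -0.052 and 0.052 m); the robot touches nothing.
It fails at once if the 500 g check weight is moved by more than 3 cm (distance of weight_500g from where it was at the start of the episode above 0.03 m).
It fails at once if the 200 g check weight is moved by more than 3 cm (distance of weight_200g from where it was at the start of the episode above 0.03 m).
It fails at once if the 100 g check weight is moved by more than 3 cm (distance of weight_100g from where it was at the start of the episode above 0.03 m).
Of cell1, cell2, cell3 only 2 to 3 are there at a start; the rules pass over those that are not, and their reading is None.
At some moment in a run one of cell1, cell2, cell3, tray may be knocked a few centimetres aside while the robot is not near it.
It also fails if it takes over 210 s, if anything falls off the work surface, if the arm or the gripper's body presses on something with over 40 N, if the wrist force passes 120 N, or if a joint passes its speed limit or range.

ROBOT

A 6-joint arm with a two-finger parallel gripper is mounted at the origin on a cart in front of the work surface, level with it; the furniture and walls round the work are solid. World frame = base frame: x ahead of the robot, y to its left, z up, the work surface at z = 0. Lengths are in m, angles in rad, forces in N, time in s.
With the tool pointing down it reaches from about 0.3 to 0.875 m from the base axis. Payload 6.4 kg.
Tool frame: the origin (TCP) lies midway between the tips of the shut fingers; the grasp point (between the pads) lies 19 mm behind it (ctrl.tcp_to_grasp is the distance from the TCP to the grasp point, in m); z points along the fingers, y is the direction in which the jaws open and shut (so a half turn about z gives the same grasp; the last joint's range is limited). The gripper opens to 85 mm and grips with 20 to 120 N. Pads are 22 mm wide; open, the fingers measure 114 mm over their backs; the gripper's body (76 mm by 85 mm) begins 54 mm behind the grasp point. The pads swing forward as they close: fully open they stand 13 mm farther back than shut.
Start: joints at [-1.502, 0.181, 1.607, -0, 1.354, -0.206], TCP at [0.156, -0.553, 0.231] pointing down, gripper open.
Joint ranges: [-2.99, 2.99], [-0.89, 2.07], [0.3, 2.58], [-1.14, 4.28], [0, 2.63], [-3.12, 3.12]. Speed limits (rad/s): [2.57, 2.57, 3.01, 3.14, 3.14, 3.14].

INTERFACE

Orientations are given as a unit quaternion [w, x, y, z].
In Python, from bench import monitor, imaging, order, spotter, ctrl gives the robot as it stands.
- The arm moves only by the shell command python3 -m pendant 'ROWS'. ROWS is JSON, a list that holds one entry, the list of rows, each a list of 5 numbers: the shift along the world's x, y, z in mm, then the turn about the world's z in degrees, then the finger opening in mm, from 0 to 85.4. A call has 1 to 8 rows; each row shifts and turns the commanded pose from where the row before left it; what a row does not reach is not made up. A row lasts 1/8 s, in which the tool goes at most 62.5 mm and 10.7 degrees, less where a joint would pass 70% of its speed; a pose out of reach is approached as far as the arm can. A call with a gripper value outside its range is refused whole. The fingers move at their own pace and stop on an object; the grip force is fixed at half the most. Time passes only in rows, so rows that do not move let the fingers close. It gives the time, the measured TCP pose, the force and the opening at its end, in the units of the state.
- monitor.get_obs(): the state, without advancing time (a new reading comes with each control period).
- imaging.camera(name): name is "scene" or "top" or "wrist"; returns a dict with "img" (384x512x3 uint8, red, green, blue), "vfov" (degrees; the focal length in pixels is half the picture's height over the tangent of half this angle, whatever the lens; pixels are square), "cx", "cy" (the principal point, pixels), "origin" and "orientation" of the camera in the world. Camera axes: x right, y down, z forward; pixel columns grow to the right and rows downward; lengths in m; the calibration is good to about 2 mm. A picture is of the moment at which its call begins. There is no depth.
- order.hand_in(): hands the job in, once; it reports no verdict.
Trained networks look in the newest picture that a camera, given by its name, has taken for a name from the list of things; names that differ only in an ending like _2 or _b are one class to them, and where a whole thing is asked for, a point or a joint stands for the part that bears it (a point fixed in the world has none). Each returns a list of dicts, best first, with "confidence" (0 to 1); they miss things now and then, are a little off and sometimes report something else, mostly with a low value. They report only what shows in the picture. A call takes as long as a camera call. They do not tell look-alikes from the thing itself.
- spotter.recognise(camera, thing): "at" ([x, y, z] in m, in the coordinates of the camera as it stood for that picture, good to about 4 mm: the middle of the surface that is visible of it).
- spotter.tip_of(camera, thing): "at" ([x, y, z] in m, in the coordinates of the camera as it stood for that picture, good to about 4 mm: a listed point, or the origin of a listed thing).
The state is a dict: "time_s": time; "q": joint angles; "dq": joint speeds; "joint_efforts": joint torques, N m; "eef_pos": TCP position; "eef_rot": TCP orientation; "wrist_force": force on the tool from outside, world axes, zero at the start; "torque": the same for the moment, N m; "opening": opening from 0.0 (shut) to 1.0 (fully open).
Only numpy, scipy, OpenCV 4.12 (cv2) and the standard library are available. Lean on these libraries where they do the work, as an engineer would, in place of code of your own. Each camera call takes 0.05 s, during which the arm holds its last target. There are 200 camera calls.

## Working session

There is one attempt and no reset: what is moved stays moved. The work goes in short steps, Python scripts to look and compute and a shell command to move; the robot and the scene stay as the last step left them, time stands still between calls to the robot, and variables do not carry over. Pictures are saved under pics/ and viewed, about 12 in all and at most 16, crops included, and the job is handed in when it is done.

```bash
ls; mkdir -p pics; cat > h.py <<'E'
import numpy as np, cv2
from scipy.spatial.transform import Rotation as R
from bench import monitor, imaging, order, spotter, ctrl
def Rq(q): return R.from_quat([q[1],q[2],q[3],q[0]])
def shot(n,f=None):
    c=imaging.camera(n)
    if f: cv2.imwrite('pics/'+f,c['img'][:,:,::-1])
    return c
def w(c,p): return Rq(c['orientation']).apply(p)+np.array(c['origin'])
def find(c,n,t,fn='tip_of',k=4):
    return [(np.round(w(c,d['at'])*1000,1).tolist(),round(d['confidence'],2)) for d in getattr(spotter,fn)(n,t)[:k]]
def px2w(c,u,v,z):
    f=c['img'].shape[0]/2/np.tan(np.radians(c['vfov'])/2)
    d=Rq(c['orientation']).apply([(u-c['cx'])/f,(v-c['cy'])/f,1.]); o=np.array(c['origin'])
    return np.round((o+d*(z-o[2])/d[2])*1000,1)
def w2px(c,p):
    f=c['img'].shape[0]/2/np.tan(np.radians(c['vfov'])/2)
    q=Rq(c['orientation']).inv().apply(np.array(p)-np.array(c['origin']))
    return np.round(q[:2]/q[2]*f+[c['cx'],c['cy']],1)
def st():
    o=monitor.get_obs(); e=Rq(o['eef_rot'])
    y=e.apply([0,1,0]); return dict(t=round(o['time_s'],2),p=np.round(np.array(o['eef_pos'])*1000,1).tolist(),yaw_jaw=round(float(np.degrees(np.arctan2(y[1],y[0]))),1),q=np.round(o['q'],2).tolist(),F=np.round(o['wrist_force'],1).tolist(),op=round(o['opening'],2))
E
python3 - <<'E'
from h import *
print(st(), ctrl.tcp_to_grasp)
for n in ['top','scene']:
    c=shot(n,n+'0.png'); print(n,c['vfov'],np.round(c['origin'],3))
    for t in ['gauge','knob','nest_1','start_top','cell_1','tray_floor','weight_500g','weight_200g','weight_100g']:
        print(t,find(c,n,t))
E
```

```text
pics
{'t': 0.0, 'p': [156.0, -552.8, 230.4], 'yaw_jaw': -74.3, 'q': [-1.5, 0.18, 1.61, 0.0, 1.35, -0.21], 'F': [-0.5, 1.5, -0.2], 'op': 1.0} 0.0187
top 52.31764575906782 [ 0.319 -0.006  1.396]
gauge [([625.0, 166.6, 0.0], 0.66)]
knob [([618.6, 63.4, 48.0], 0.6)]
nest_1 [([624.1, 183.9, 19.5], 0.85)]
start_top [([685.0, -370.2, -3.9], 0.63), ([562.9, 200.3, 102.3], 0.54), ([624.3, 163.1, -0.1], 0.31)]
cell_1 [([401.2, -206.5, 26.6], 0.64), ([449.6, -117.1, 22.3], 0.63), ([395.2, 54.8, 26.5], 0.53), ([474.6, -181.0, 23.7], 0.48)]
tray_floor [([472.7, -351.6, 2.4], 0.62)]
weight_500g [([684.7, -370.4, -4.3], 0.56), ([676.0, -297.2, 2.0], 0.52)]
weight_200g [([624.6, 164.3, 2.8], 0.44), ([705.0, -326.7, 1.5], 0.38)]
weight_100g [([676.2, -298.8, -2.9], 0.49)]
scene 43.91088343509677 [-0.162  0.75   0.82 ]
gauge [([625.3, 169.4, 6.2], 0.75)]
knob [([622.8, 73.4, 46.1], 0.38)]
nest_1 []
start_top [([563.7, 205.1, 105.4], 0.44)]
cell_1 [([452.0, -19.9, 22.1], 0.85), ([395.8, 52.8, 27.3], 0.83), ([447.5, -109.8, 22.1], 0.73), ([619.3, 73.4, 50.9], 0.68)]
tray_floor []
weight_500g [([690.2, -370.0, -3.0], 0.49)]
weight_200g [([710.1, -320.1, 5.2], 0.53)]
weight_100g []
```

```bash
python3 - <<'E'
import cv2
a=cv2.imread('pics/top0.png');b=cv2.imread('pics/scene0.png')
cv2.imwrite('pics/top0b.png',cv2.resize(a,(800,600),interpolation=cv2.INTER_CUBIC))
E
```

```text
(no output)
```

View pics/top0b.png

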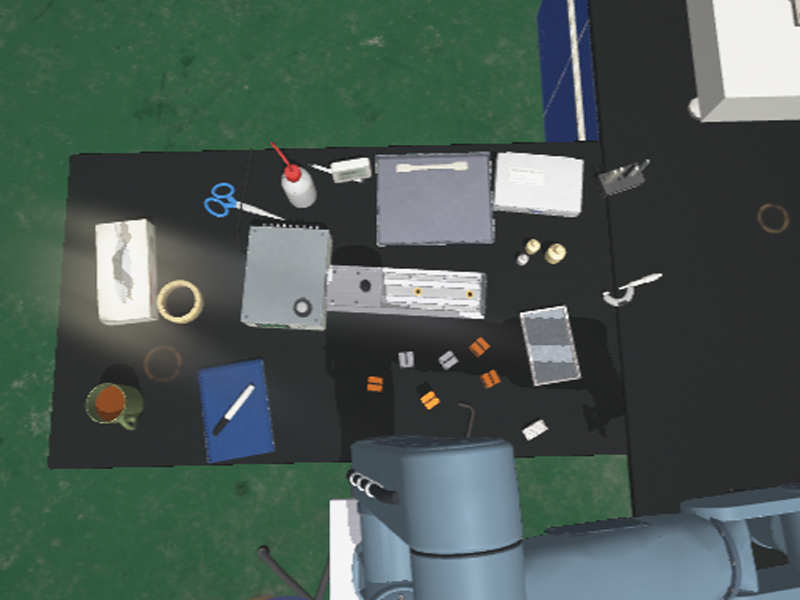

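View pics/scene0.png

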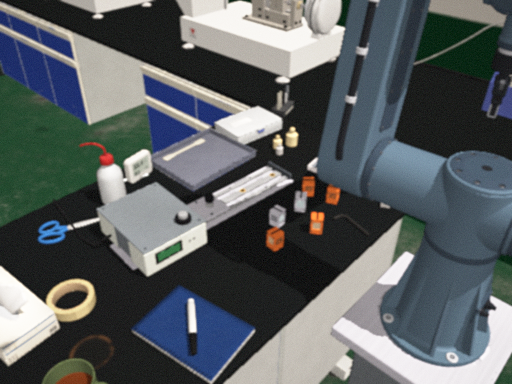

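The top view shows two silver cells at about (406,359) and (447,360) of 800x600. Five orange look-alikes surround them, the gauge is at (410,290), the tray at (550,345) and the weights at (540,250). The scene view also shows only two silver blocks.

```bash
python3 -m pendant '[[[0,0,40,0,85],[28,47,20,0,85],[28,47,20,0,85],[28,47,10,0,85],[28,47,0,0,85],[28,47,0,0,85],[28,47,0,0,85],[28,47,0,0,85]]]' >/dev/null; python3 -m pendant '[[[28,47,0,0,85],[28,47,0,0,85],[32,47,0,0,85],[0,0,0,0,85],[0,0,0,0,85]]]'
python3 - <<'E'
from h import *
c=shot('wrist','w1.png'); print(np.round(c['origin'],3),c['vfov'])
for t in ['cell_1','knob','gauge','tray_floor']: print(t,find(c,'wrist',t,k=8))
c=shot('top','t1.png')
for t in ['cell_1','tray_floor','knob']: print(t,find(c,'top',t,k=8))
for n,(u,v,z) in dict(h2=(418,292,.01),h3=(470,295,.01),knob=(365,286,.058),cA=(406,359,.048),cB=(447,360,.048),btn=(302,307,.1)).items(): print(n,px2w(c,u*.64,v*.64,z))
E
```

```text
time_s: 2.62
eef_pos: [0.4399, -0.0834, 0.3212]
eef_rot: [0.0, 0.99, 0.138, -0.0]
wrist_force: [-0.0, 0.1, -0.5]
opening: 0.994
[ 0.518 -0.062  0.464] 61.246054671538104
cell_1 [([401.2, -204.9, 24.1], 0.93), ([357.7, -70.0, 20.6], 0.9), ([443.9, -117.5, 22.3], 0.84), ([452.2, -17.3, 24.0], 0.58), ([400.2, 52.1, 22.4], 0.57)]
knob []
gauge []
tray_floor [([477.3, -345.5, 8.0], 0.93)]
cell_1 [([356.6, -66.7, 23.0], 0.64), ([448.4, -114.0, 24.3], 0.58), ([401.2, -206.7, 25.1], 0.42), ([395.0, 55.4, 26.4], 0.4)]
tray_floor [([476.4, -350.3, 0.8], 0.61)]
knob []
h2 [605.9 -52.5  10. ]
h3 [ 595.6 -172.6   10. ]
knob [612.8  67.3  58. ]
cA [447.6 -20.1  48. ]
cB [ 443.  -110.6   48. ]
btn [560.9 201.6 100. ]
```

View pics/w1.png

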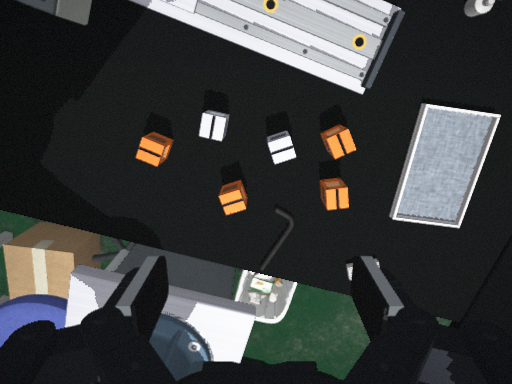

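The wrist picture shows silver cells at (213,125) and (281,147), four orange look-alikes, the holes at (270,5) and (359,42), and the tray at (445,165). No third cell is in view.

```bash
cat >> h.py <<'E'
def cells(c,img,z=.048,boxes=None,amin=120):
    """tops of silver cells: [centre, edge yaw mod 90, groove yaw]"""
    hsv=cv2.cvtColor(img,cv2.COLOR_RGB2HSV); out=[]
    for (u,v,r) in boxes:
        u,v=int(u),int(v); y0,x0=max(0,v-r),max(0,u-r)
        h=hsv[y0:v+r,x0:u+r]; m=((h[:,:,2]>195)&(h[:,:,1]<40)).astype(np.uint8)
        n,l,s,ce=cv2.connectedComponentsWithStats(m)
        ids=[i for i in range(1,n) if s[i,4]>amin]
        ids=sorted(ids,key=lambda i:np.hypot(*(ce[i]-[u-x0,v-y0])))[:2]
        P=np.concatenate([np.argwhere(l==i)[:,::-1]+[x0,y0] for i in ids])
        W=np.array([px2w(c,a,b,z)[:2] for a,b in P],np.float32)
        (cx,cy),(a,b),an=cv2.minAreaRect(W)
        g=None
        if len(ids)==2:
            k=[px2w(c,*(ce[i]+[x0,y0]),z)[:2] for i in ids]; d=k[1]-k[0]; g=round((np.degrees(np.arctan2(d[1],d[0]))+90)%180,1)
        out.append((round(cx,1),round(cy,1),'size',round(a,1),round(b,1),'ang',round(an,1),'groove',g,[int(s[i,4]) for i in ids]))
    return out
E
python3 - <<'E'
from h import *
img=cv2.imread('pics/w1.png')[:,:,::-1].copy(); c=shot('wrist')
for r in cells(c,img,boxes=[(213,125,24),(281,147,24)]): print(r)
h=img
for p in [(270,5),(359,42)]: print(px2w(c,*p,.012))
# carriage/base edges
e=cv2.Canny(cv2.cvtColor(img,cv2.COLOR_RGB2GRAY),60,150); e[110:]=0;e[:,:150]=0; e[:,410:]=0
for L in cv2.HoughLinesP(e,1,np.pi/360,40,minLineLength=80,maxLineGap=8)[:12,0]:
    a=px2w(c,L[0],L[1],.015);b=px2w(c,L[2],L[3],.015); d=b-a; print(a[:2],b[:2],round(np.degrees(np.arctan2(d[1],d[0])),2))
E
```

```text
(451.3, -19.4, 'size', 29.3, 29.5, 'ang', 3.2, 'groove', np.float64(3.4), [238, 234])
(447.3, -112.9, 'size', 29.2, 29.5, 'ang', 34.5, 'groove', np.float64(124.5), [235, 216])
[608.9 -50.8  12. ]
[ 599.7 -171.3   12. ]
[579.2  72.4] [ 555.2 -204.6] -94.95
[564.3  89.5] [ 541.  -196.1] -94.66
[590.7  31.4] [ 569.9 -207. ] -94.99
[588.  37.] [ 567.3 -206.7] -94.86
[600.2  -2.6] [ 582.6 -207.3] -94.91
[601.9  -8.4] [ 584.1 -208.1] -95.09
[571.8 -35.5] [ 559.6 -197.2] -94.31
[620.7 -75.1] [ 610.5 -202.5] -94.58
[618.7 -68.1] [ 608.  -202.2] -94.56
[ 5.996e+02 -2.000e-01] [ 585.4 -169.1] -94.81
[577.6  62.2] [568. -43.] -95.21
[587.   36.8] [ 574.2 -120.5] -94.65
```

```bash
python3 -m pendant '[[[30,37,-25,-5,85],[30,37,-25,-5,85],[30,37,-25,-5,85],[30,37,-25,-5.5,85],[0,0,0,0,85],[0,0,0,0,85]]]'
python3 - <<'E'
from h import *
c=shot('wrist','w2.png'); print(st(),np.round(c['origin'],3))
for t in ['knob','start_top','gauge']: print(t,find(c,'wrist',t,k=3))
print(w2px(c,[.620,.068,.058]))
E
```

```text
time_s: 3.88
eef_pos: [0.5599, 0.0644, 0.2213]
eef_rot: [0.0, 0.999, -0.041, -0.0]
wrist_force: [-1.2, -0.5, -0.9]
opening: 0.996
{'t': 3.92, 'p': [560.1, 63.9, 222.0], 'yaw_jaw': -94.7, 'q': [-0.1, 0.16, 1.65, -0.0, 1.33, 1.56], 'F': [0.0, 0.4, -0.4], 'op': 0.99} [0.641 0.057 0.364]
knob [([614.6, 68.9, 47.4], 0.84)]
start_top [([563.5, 202.5, 104.4], 0.75)]
gauge []
[248.6 107.8]
```

View pics/w2.png

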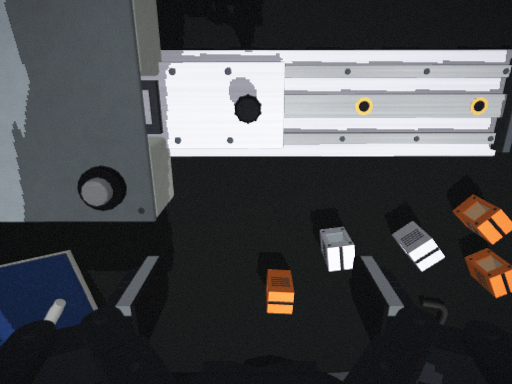

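The knob shows at (248,109), against a predicted (248.6,107.8), and the button at (97,192). I'll go down over the knob.

```bash
python3 -m pendant '[[[30,2,-40,0,60],[29.3,2.4,-50,0,60],[0,0,-50,0,60],[0,0,-35,0,60],[0,0,-15,0,60],[0,0,0,0,60],[0,0,0,0,60]]]'; python3 -m pendant '[[[0,0,0,0,35],[0,0,0,0,35],[0,0,0,0,20],[0,0,0,0,20],[0,0,0,0,20],[0,0,0,0,20]]]';python3 -c "
from h import *
print(st())"
```

```text
time_s: 4.95
eef_pos: [0.621, 0.0687, 0.0336]
eef_rot: [0.0, 0.999, -0.042, 0.002]
wrist_force: [0.7, 0.8, 0.3]
opening: 0.705
time_s: 5.7
eef_pos: [0.6199, 0.0691, 0.0324]
eef_rot: [-0.0, 0.999, -0.041, 0.001]
wrist_force: [-1.5, 0.5, 3.9]
opening: 0.264
{'t': 5.7, 'p': [619.9, 69.1, 32.4], 'yaw_jaw': -94.7, 'q': [-0.08, 0.52, 1.6, 0.0, 1.02, 1.57], 'F': [-1.5, 0.5, 3.9], 'op': 0.26}
```

```bash
python3 -m pendant '[[[0,0,6,0,15],[0,0,6.5,0,15],[0,0,0,0,15],[0,0,0,0,15]]]';python3 -c "
from h import *
print(st())"
```

```text
time_s: 6.2
eef_pos: [0.6196, 0.069, 0.0435]
eef_rot: [-0.0, 0.999, -0.042, 0.0]
wrist_force: [5.2, 1.0, -6.9]
opening: 0.262
{'t': 6.2, 'p': [619.6, 69.0, 43.5], 'yaw_jaw': -94.8, 'q': [-0.08, 0.5, 1.6, 0.0, 1.04, 1.57], 'F': [5.2, 1.0, -6.9], 'op': 0.26}
```

```bash
python3 -m pendant '[[[-2.5,-29.9,0,0,15],[-2.5,-29.9,0,0,15],[-2.5,-29.9,0,0,15],[-2.6,-29.9,0,0,15],[-2.5,-29.9,0,0,15],[-2.5,-29.9,0,0,15],[-2.6,-29.9,0,0,15],[-2.6,-29.9,0,0,15]]]'; python3 -m pendant '[[[0,0,0,0,15],[0,0,0,0,15],[0,0,-6,0,15],[0,0,-6.5,0,15],[0,0,0,0,15],[0,0,0,0,15]]]';python3 -c "
from h import *
print(st())"
```

```text
time_s: 7.2
eef_pos: [0.6003, -0.1704, 0.0438]
eef_rot: [-0.001, 0.999, -0.042, 0.002]
wrist_force: [13.0, 14.3, -7.0]
opening: 0.267
time_s: 7.95
eef_pos: [0.6005, -0.17, 0.0329]
eef_rot: [0.0, 0.999, -0.041, 0.001]
wrist_force: [3.6, 4.4, 3.9]
opening: 0.263
{'t': 7.95, 'p': [600.5, -170.0, 32.9], 'yaw_jaw': -94.7, 'q': [-0.47, 0.52, 1.6, 0.0, 1.02, 1.19], 'F': [3.6, 4.4, 3.9], 'op': 0.26}
```

```bash
python3 -m pendant '[[[0,0,0,0,50],[0,0,0,0,60],[0,0,0,0,60],[0,0,40,0,60],[0,0,60,0,60],[-10,33,60,0,85],[-15,50,30,0,85],[-15,47,0,0,85]]]';python3 -m pendant '[[[0,0,0,0,85],[0,0,0,0,85]]]'
python3 - <<'E'
from h import *
c=shot('wrist','w3.png'); print(st(),np.round(c['origin'],3))
for t in ['knob','nest_1','cell_1']: print(t,find(c,'wrist',t,k=5))
for p in [(.6102,-.0568,.032),(.6153,.003,.032),(.6204,.0628,.032),(.6,-.171,.058)]: print(w2px(c,p))
E
```

```text
time_s: 8.95
eef_pos: [0.5613, -0.043, 0.2191]
eef_rot: [0.001, 0.999, -0.042, 0.003]
wrist_force: [0.9, 0.3, -0.3]
opening: 0.992
time_s: 9.2
eef_pos: [0.56, -0.0437, 0.2154]
eef_rot: [0.0, 0.999, -0.041, -0.0]
wrist_force: [-0.3, -0.9, -0.1]
opening: 0.997
{'t': 9.25, 'p': [560.1, -44.2, 215.2], 'yaw_jaw': -94.8, 'q': [-0.29, 0.17, 1.66, -0.0, 1.32, 1.36], 'F': [0.9, -0.1, 0.3], 'op': 1.0} [ 0.641 -0.052  0.358]
knob [([600.5, -169.0, 46.5], 0.73)]
nest_1 [([612.5, 5.3, 21.0], 0.92), ([618.3, 59.5, 21.4], 0.81), ([606.8, -53.8, 22.5], 0.66), ([451.0, -15.4, 25.5], 0.57), ([678.9, -296.5, -3.1], 0.51)]
cell_1 [([358.7, -68.6, 22.9], 0.95), ([451.2, -16.9, 24.6], 0.88), ([477.2, -182.7, 27.4], 0.87), ([398.8, 50.8, 23.9], 0.77), ([450.1, -112.1, 23.1], 0.71)]
[267.1 115.3]
[205.9 115.1]
[144.7 114.9]
[394.3 119. ]
```

View pics/w3.png

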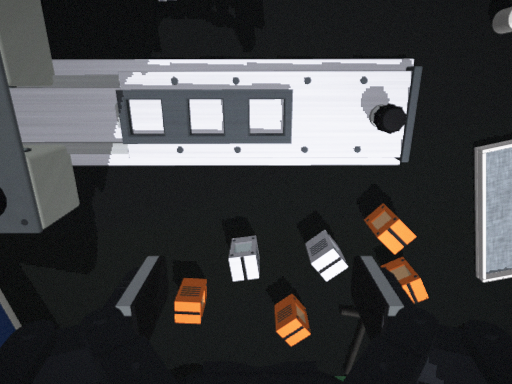

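The carriage is at the load end. The nests show at (146,116), (206,116) and (266,116), and the knob at (390,118). Next I'll measure the nests and the cells.

```bash
python3 - <<'E'
from h import *
img=cv2.imread('pics/w3.png')[:,:,::-1].copy(); c=shot('wrist')
for (u,v) in [(266,116),(206,116),(146,116)]:
    g=cv2.cvtColor(img,cv2.COLOR_RGB2GRAY)[v-28:v+28,u-28:u+28]; m=(g>150).astype(np.uint8)
    n,l,s,ce=cv2.connectedComponentsWithStats(m,connectivity=4); i=l[28,28]
    P=np.argwhere(l==i)[:,::-1]+[u-28,v-28]
    for z in(.022,.032):
        r=cv2.minAreaRect(np.array([px2w(c,a,b,z)[:2] for a,b in P],np.float32)); print(z,np.round(r[0],1),np.round(r[1],1),round(r[2],1))
for r in cells(c,img,boxes=[(244,266,18),(333,262,20)]): print(r)
print(px2w(c,390,118,.058))
E
```

```text
0.022 [609. -56.] [33.4 32.7] 85.2
0.032 [609.9 -55.9] [32.4 31.7] 85.2
0.022 [614.    3.8] [32.5 32.7] 85.2
0.032 [614.8   2.1] [31.5 31.7] 85.2
0.022 [619.1  63.9] [31.6 32.7] 85.2
0.032 [619.7  60.5] [30.6 31.7] 85.2
(451.7, -19.6, 'size', 29.1, 29.3, 'ang', 3.3, 'groove', np.float64(3.4), [276, 263])
(447.5, -112.8, 'size', 29.3, 29.6, 'ang', 34.3, 'groove', np.float64(124.0), [269, 290])
[ 601.1 -167.7   58. ]
```

```bash
python3 -m pendant '[[[-27,6,-30,2,70],[-27,6,-30,2,70],[-27,6,-30,2,70],[-27.6,6.7,-20,2.2,70],[0,0,-30,0,70],[0,0,-35,0,70],[0,0,-17,0,70],[0,0,-5.2,0,70]]]';python3 -m pendant '[[[0,0,0,0,70],[0,0,0,0,45],[0,0,0,0,25],[0,0,0,0,20],[0,0,0,0,20],[0,0,0,0,20]]]'; python3 -c "
from h import *
print(st())"
```

```text
time_s: 10.45
eef_pos: [0.4506, -0.019, 0.0171]
eef_rot: [-0.0, 1.0, 0.03, -0.001]
wrist_force: [-0.3, 0.3, -0.3]
opening: 0.82
time_s: 11.2
eef_pos: [0.4523, -0.0189, 0.0192]
eef_rot: [0.0, 1.0, 0.03, 0.001]
wrist_force: [-0.4, 1.3, 6.5]
opening: 0.343
{'t': 11.2, 'p': [452.3, -18.9, 19.2], 'yaw_jaw': -86.5, 'q': [-0.31, 0.24, 2.05, 0.0, 0.86, 1.21], 'F': [-0.4, 1.3, 6.5], 'op': 0.34}
```

```bash
python3 -m pendant '[[[0,0,40,0,20],[0,0,30,0,20],[42,20,0,-2,20],[42,20,0,-2,20],[42,20,0,-2,20],[42,21.7,0,-2.3,20],[0,0,-20,0,20],[0,0,0,0,20]]]';python3 -m pendant '[[[0,0,0,0,20],[0,0,0,0,20]]]'
python3 - <<'E'
from h import *
c=shot('wrist','w4.png'); print(st())
a=cv2.imread('pics/w4.png'); d=shot('scene','s4.png'); b=cv2.imread('pics/s4.png')
print(w2px(c,[.6195,.0628,.032]),w2px(d,[.6195,.0628,.032]))
E
```

```text
time_s: 12.2
eef_pos: [0.6164, 0.0632, 0.0652]
eef_rot: [-0.0, 0.999, -0.042, -0.003]
wrist_force: [-1.2, 0.4, -1.3]
opening: 0.339
time_s: 12.45
eef_pos: [0.6192, 0.0625, 0.0689]
eef_rot: [0.0, 0.999, -0.043, 0.0]
wrist_force: [-0.2, 0.1, -1.8]
opening: 0.34
{'t': 12.5, 'p': [619.4, 62.5, 69.0], 'yaw_jaw': -94.9, 'q': [-0.09, 0.47, 1.59, -0.0, 1.08, 1.57], 'F': [-0.5, 0.2, -0.7], 'op': 0.34}
[256.6 224.6] [211.4 200.9]
```

View pics/w4.png

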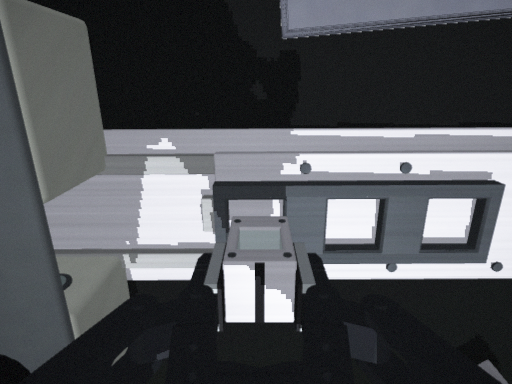

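The cell hangs over nest_3. Its lower front edge is at about row 217, columns 233–288, and the nest's inner far edge is at about row 198, columns 229–283.

```bash
python3 - <<'E'
from h import *
a=cv2.imread('pics/w4.png'); 
cv2.imwrite('pics/w4c.png',cv2.resize(a[165:280,190:350],None,fx=5,fy=5,interpolation=cv2.INTER_CUBIC))
E
```

```text
(no output)
```

View pics/w4c.png

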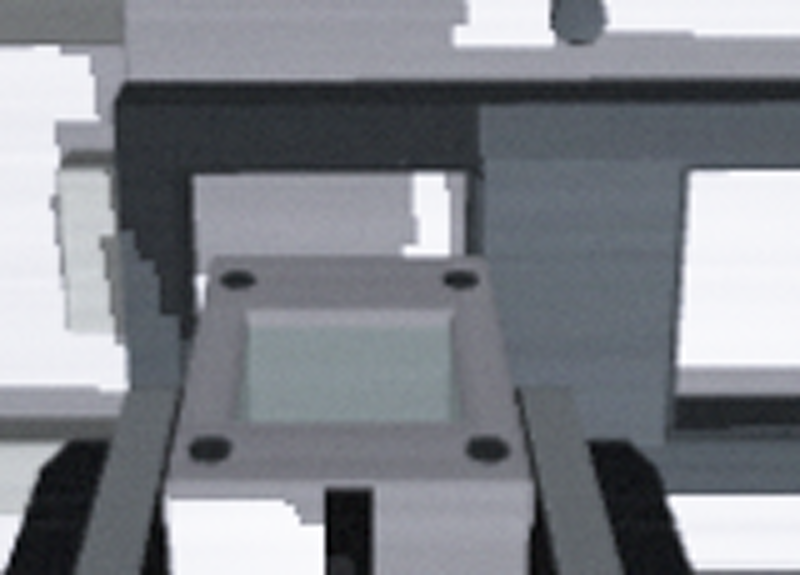

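```bash
python3 - <<'E'
from h import *
c=shot('wrist'); g=np.radians(-4.85); M=np.array([[np.cos(g),np.sin(g)],[-np.sin(g),np.cos(g)]])
f=lambda u,v,z: np.round(M@(px2w(c,u,v,z)[:2]-np.array([619.4,62.8])),1)
print('cell bottom L,R',f(232,216.6,.050),f(287.4,216.6,.050)); print('cell top',f(223,261.6,.098),f(296.6,261.6,.098))
print('rim far L,R',f(228.4,198.6,.032),f(285.6,198.6,.032), 'nest2 far',f(327.4,198.8,.032),f(380,198.8,.032))
print('nest1',f(428,198,.032),f(474,198,.032)); print(st()['p'])
E
```

```text
cell bottom L,R [13.2 13.3] [ 13.2 -16.6]
cell top [14.1 12.9] [ 14.  -16.4]
rim far L,R [17.  16.7] [ 17.1 -16.9] nest2 far [ 17.  -41.5] [ 17.  -72.4]
nest1 [  17.5 -100.6] [  17.4 -127.6]
[619.5, 62.6, 69.0]
```

```bash
python3 -m pendant '[[[1.9,1.4,0,0,20],[0,0,0,0,20],[0,0,-10,0,20],[0,0,-6,0,20],[0,0,-6,0,20],[0,0,-5,0,20],[0,0,0,0,20],[0,0,0,0,20]]]'; python3 -c "
from h import *
print(st())"
```

```text
time_s: 13.6
eef_pos: [0.6214, 0.0644, 0.0412]
eef_rot: [-0.0, 0.999, -0.042, 0.0]
wrist_force: [0.2, 0.6, 0.1]
opening: 0.342
{'t': 13.6, 'p': [621.4, 64.4, 41.2], 'yaw_jaw': -94.9, 'q': [-0.09, 0.51, 1.59, 0.0, 1.04, 1.57], 'F': [0.2, 0.6, 0.1], 'op': 0.34}
```

```bash
python3 -m pendant '[[[0,0,-1,0,20],[0,0,0,0,20],[0,0,0,0,35],[0,0,0,0,50],[0,0,0,0,55],[0,0,40,0,55],[0,0,50,0,85],[-20,-32,45,0,85]]]' ; python3 -m pendant '[[[-20,-32,40,0,85],[-21,-31,0,0,85],[0,0,0,0,85],[0,0,0,0,85]]]'
python3 - <<'E'
from h import *
c=shot('wrist','w5.png'); print(st())
print('cells',find(c,'wrist','cell_1',k=8))
img=cv2.imread('pics/w5.png')[:,:,::-1].copy()
p=[w2px(c,q) for q in [(.6195,.0628,.070),(.4475,-.1128,.048)]]; print(p)
for r in cells(c,img,z=.048,boxes=[(*p[1],24)]): print(r)
for r in cells(c,img,z=.070,boxes=[(*p[0],22)]): print(r)
E
```

```text
time_s: 14.6
eef_pos: [0.6021, 0.0333, 0.1771]
eef_rot: [-0.0, 0.999, -0.041, 0.001]
wrist_force: [-0.1, -0.3, 1.1]
opening: 0.998
time_s: 15.1
eef_pos: [0.5604, -0.0304, 0.215]
eef_rot: [-0.0, 0.999, -0.043, -0.0]
wrist_force: [-0.7, -0.1, -0.0]
opening: 0.995
{'t': 15.15, 'p': [560.5, -30.0, 214.9], 'yaw_jaw': -94.8, 'q': [-0.27, 0.17, 1.66, 0.0, 1.32, 1.39], 'F': [-0.8, 0.2, -0.1], 'op': 1.0}
cells [([623.2, 66.2, 46.7], 0.89), ([358.0, -66.8, 20.6], 0.85), ([403.6, -202.3, 26.6], 0.85), ([444.8, -115.1, 21.9], 0.75), ([396.8, 51.8, 23.4], 0.71), ([473.6, -181.6, 30.5], 0.63)]
[array([145.5, 119.6]), array([342.5, 264.1])]
(447.6, -112.2, 'size', 29.1, 29.6, 'ang', 34.8, 'groove', np.float64(112.5), [299, 205])
(619.6, 66.2, 'size', 36.1, 29.9, 'ang', 85.2, 'groove', np.float64(2.7), [499, 585])
```

View pics/w5.png

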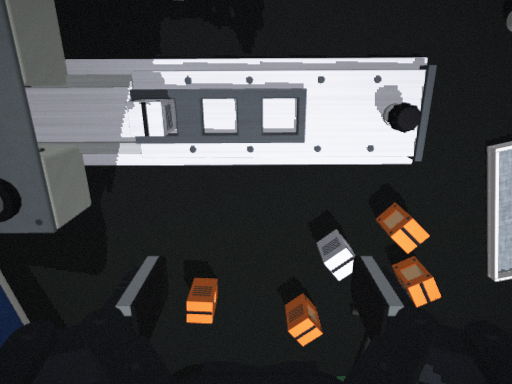

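Cell A sits in nest_3 at (153,118). Cell B is undisturbed at (338,257), so I'll pick it next.

```bash
python3 -m pendant '[[[-22.6,-16.5,-25,-10.1,70],[-22.6,-16.5,-25,-10.1,70],[-22.6,-16.5,-25,-10.1,70],[-22.6,-16.5,-25,-10.2,70],[-22.6,-16.5,-20,-10.2,70],[0,0,-30,0,70],[0,0,-30,0,70],[0,0,-16,0,70]]]';python3 -m pendant '[[[0,0,0,0,70],[0,0,0,0,70],[0,0,0,0,45],[0,0,0,0,25],[0,0,0,0,20],[0,0,0,0,20],[0,0,0,0,20]]]'; python3 -c "
from h import *
print(st())"
```

```text
time_s: 16.2
eef_pos: [0.4467, -0.1121, 0.0175]
eef_rot: [-0.0, 0.885, -0.466, -0.001]
wrist_force: [-0.5, -0.3, -0.3]
opening: 0.819
time_s: 17.08
eef_pos: [0.4481, -0.1135, 0.0202]
eef_rot: [-0.0, 0.885, -0.466, 0.001]
wrist_force: [-0.1, 0.7, 5.9]
opening: 0.337
{'t': 17.07, 'p': [448.1, -113.5, 20.2], 'yaw_jaw': -145.6, 'q': [-0.51, 0.25, 2.02, 0.0, 0.86, 2.03], 'F': [-0.1, 0.7, 5.9], 'op': 0.34}
```

```bash
python3 -m pendant '[[[0,0,40,0,20],[0,0,30,0,20],[32.4,11.5,0,10.1,20],[32.4,11.5,0,10.1,20],[32.4,11.5,0,10.1,20],[32.4,11.5,0,10.2,20],[32.4,11.5,0,10.2,20],[0,0,-20,0,20]]]';python3 -m pendant '[[[0,0,0,0,20],[0,0,0,0,20],[0,0,0,0,20]]]'
python3 - <<'E'
from h import *
c=shot('wrist','w6.png'); print(st())
a=cv2.imread('pics/w6.png'); 
cv2.imwrite('pics/w6c.png',cv2.resize(a[165:280,190:350],None,fx=5,fy=5,interpolation=cv2.INTER_CUBIC))
E
```

```text
time_s: 18.08
eef_pos: [0.6125, -0.0554, 0.0705]
eef_rot: [0.001, 0.999, -0.041, 0.003]
wrist_force: [0.2, -0.1, -1.3]
opening: 0.338
time_s: 18.45
eef_pos: [0.6091, -0.0561, 0.0698]
eef_rot: [0.0, 0.999, -0.043, 0.0]
wrist_force: [-0.3, -0.0, -0.5]
opening: 0.341
{'t': 18.5, 'p': [609.3, -56.1, 69.9], 'yaw_jaw': -94.9, 'q': [-0.29, 0.44, 1.62, -0.0, 1.07, 1.37], 'F': [0.1, -0.2, -1.0], 'op': 0.34}
```

View pics/w6c.png

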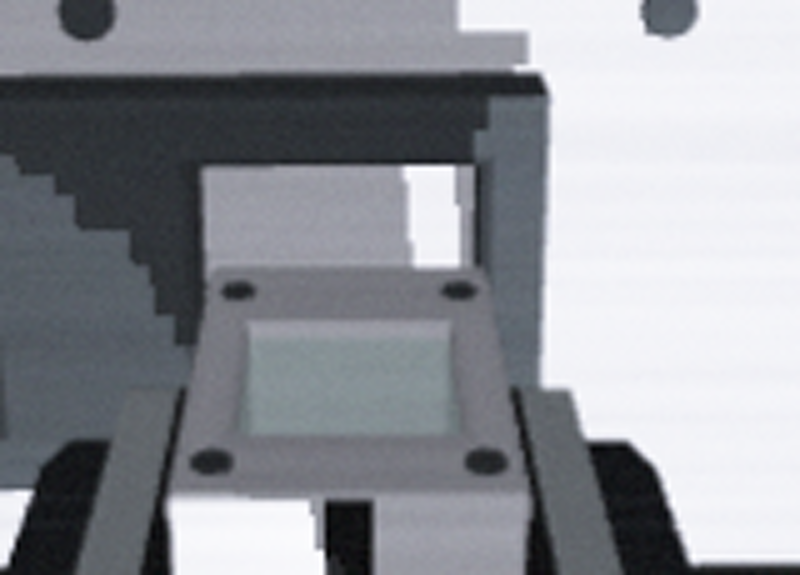

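The cell's lower front edge is at crop row 270, columns 210–486. The nest rim's far edge is at crop row 162, columns 200–484.

```bash
python3 - <<'E'
from h import *
c=shot('wrist'); g=np.radians(-4.85); M=np.array([[np.cos(g),np.sin(g)],[-np.sin(g),np.cos(g)]])
f=lambda u,v,z: np.round(M@(px2w(c,u,v,z)[:2]-np.array([609.3,-56.9])),1)
A,B,C,D=f(232,219,.050),f(287.2,219,.050),f(230,197.4,.032),f(286.8,197.4,.032); print(A,B,C,D)
ce=(A+B)/2-[15,0]; n=(C+D)/2-[17,0]; print(ce,n,M.T@(n-ce)); print(st()['p'])
E
```

```text
[11.2 14.4] [ 11.2 -15.6] [17.2 16.8] [ 17.3 -16.6]
[-3.8 -0.6] [0.25 0.1 ] [4.09468199 0.35507659]
[609.4, -56.0, 69.9]
```

```bash
python3 -m pendant '[[[4.1,0.4,0,0,20],[0,0,0,0,20],[0,0,-10,0,20],[0,0,-6,0,20],[0,0,-6,0,20],[0,0,-5.5,0,20],[0,0,0,0,20],[0,0,0,0,20]]]'; python3 -c "
from h import *
print(st())"
```

```text
time_s: 19.55
eef_pos: [0.6135, -0.0552, 0.0422]
eef_rot: [0.0, 0.999, -0.042, 0.0]
wrist_force: [-3.1, 0.3, 5.5]
opening: 0.341
{'t': 19.55, 'p': [613.5, -55.2, 42.2], 'yaw_jaw': -94.8, 'q': [-0.28, 0.49, 1.62, -0.0, 1.03, 1.37], 'F': [-3.1, 0.3, 5.5], 'op': 0.34}
```

```bash
python3 -m pendant '[[[0,0,0,0,35],[0,0,0,0,50],[0,0,0,0,55],[0,0,40,0,55],[0,0,50,0,85],[-20,-15,45,0,85],[-20,-15,40,0,85],[-13,-15,0,0,85]]]' ; python3 -m pendant '[[[0,0,0,0,85],[0,0,0,0,85]]]'
python3 - <<'E'
from h import *
c=shot('wrist','w7.png'); print(st())
print('cells',find(c,'wrist','cell_1',k=8)); print(find(c,'wrist','knob'))
E
```

```text
time_s: 20.55
eef_pos: [0.562, -0.1015, 0.221]
eef_rot: [0.001, 0.999, -0.042, 0.004]
wrist_force: [0.9, -0.4, -0.2]
opening: 0.995
time_s: 20.8
eef_pos: [0.5599, -0.0998, 0.2153]
eef_rot: [-0.001, 0.999, -0.043, -0.001]
wrist_force: [0.1, 0.7, -0.7]
opening: 0.992
{'t': 20.85, 'p': [560.1, -99.6, 215.3], 'yaw_jaw': -94.8, 'q': [-0.38, 0.18, 1.64, 0.0, 1.32, 1.27], 'F': [-0.0, 0.2, -0.1], 'op': 0.99}
cells [([475.1, -182.9, 25.0], 0.88), ([623.4, 67.1, 46.0], 0.83), ([609.8, -58.6, 45.5], 0.77), ([356.6, -70.4, 21.9], 0.61), ([402.4, -206.3, 26.7], 0.61)]
[([600.2, -167.0, 46.2], 0.7)]
```

View pics/w7.png

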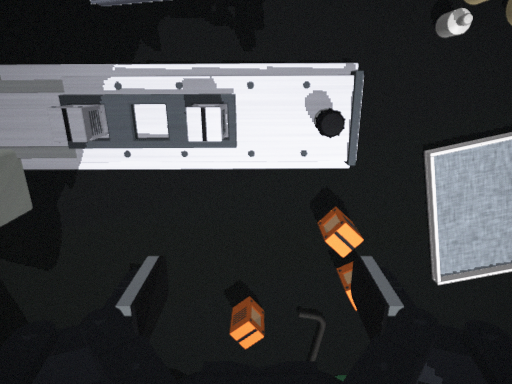

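Both cells sit upright in nests 3 and 1, at (83,122) and (207,123). The knob is at (330,123).

```bash
python3 -m pendant '[[[20,-35,-45,0,60],[20.2,-35.2,-45,0,60],[0,0,-45,0,60],[0,0,-33,0,60],[0,0,-15,0,60],[0,0,0,0,60],[0,0,0,0,60],[0,0,0,0,35]]]'; python3 -m pendant '[[[0,0,0,0,20],[0,0,0,0,20],[0,0,0,0,20],[0,0,0,0,15],[0,0,6,0,15],[0,0,6.5,0,15],[0,0,0,0,15],[0,0,0,0,15]]]';python3 -c "
from h import *
print(st())"
```

```text
time_s: 21.95
eef_pos: [0.6019, -0.1709, 0.0357]
eef_rot: [0.001, 0.999, -0.042, 0.001]
wrist_force: [-0.3, -0.4, 0.4]
opening: 0.505
time_s: 22.95
eef_pos: [0.6013, -0.1696, 0.046]
eef_rot: [-0.0, 0.999, -0.042, 0.001]
wrist_force: [6.6, 3.3, -7.7]
opening: 0.262
{'t': 22.95, 'p': [601.3, -169.6, 46.0], 'yaw_jaw': -94.9, 'q': [-0.47, 0.5, 1.59, 0.0, 1.04, 1.19], 'F': [6.6, 3.3, -7.7], 'op': 0.26}
```

```bash
python3 -m pendant '[[[1,12,0,0,15],[2,23.9,0,0,15],[2.5,29.9,0,0,15],[2.5,29.9,0,0,15],[2.6,29.9,0,0,15],[2.5,29.9,0,0,15],[2.6,29.9,0,0,15],[2,23.9,0,0,15]]]'; python3 -m pendant '[[[1.5,17.9,0,0,15],[1,12,0,0,15],[0,0,0,0,15],[0,0,0,0,15],[0,0,-6,0,15],[0,0,-6.5,0,15],[0,0,0,0,15],[0,0,0,0,15]]]';python3 -c "
from h import *
print(st())"
```

```text
time_s: 23.95
eef_pos: [0.6181, 0.0393, 0.0457]
eef_rot: [0.001, 0.999, -0.042, -0.0]
wrist_force: [2.0, -3.5, -6.8]
opening: 0.263
time_s: 24.95
eef_pos: [0.6208, 0.0687, 0.0355]
eef_rot: [-0.0, 0.999, -0.042, -0.0]
wrist_force: [-6.1, 3.5, 9.8]
opening: 0.261
{'t': 24.95, 'p': [620.8, 68.7, 35.5], 'yaw_jaw': -94.9, 'q': [-0.08, 0.52, 1.6, 0.0, 1.03, 1.58], 'F': [-6.1, 3.5, 9.8], 'op': 0.26}
```

```bash
python3 -m pendant '[[[0,0,0,0,50],[0,0,0,0,60],[0,0,0,0,60],[0,0,40,0,60],[0,0,60,0,60],[-30,20,60,0,30],[-35,30,30,0,0],[-35,30,0,0,0]]]';python3 -m pendant '[[[0,20,0,0,0],[0,0,0,0,0],[0,0,0,0,0]]]'
python3 - <<'E'
from h import *
c=shot('wrist','w8.png'); print(st(),np.round(c['origin'],3))
for t in ['knob','start_top']: print(t,find(c,'wrist',t,k=3))
print(w2px(c,[.620,.068,.058]),w2px(c,[.5635,.2025,.104]))
d=shot('scene','s8.png'); print(find(d,'scene','knob'),find(d,'scene','start_top'))
E
```

```text
time_s: 25.95
eef_pos: [0.5253, 0.1472, 0.221]
eef_rot: [-0.0, 0.999, -0.043, 0.003]
wrist_force: [-0.1, 0.6, 0.3]
opening: 0.064
time_s: 26.32
eef_pos: [0.5248, 0.1661, 0.2169]
eef_rot: [0.0, 0.999, -0.042, -0.0]
wrist_force: [1.3, 0.1, -0.0]
opening: 0.001
{'t': 26.38, 'p': [524.7, 165.9, 216.9], 'yaw_jaw': -94.9, 'q': [0.09, 0.14, 1.68, -0.0, 1.32, 1.75], 'F': [-0.6, -0.5, -0.2], 'op': 0.0} [0.606 0.158 0.359]
knob [([618.1, 70.9, 47.4], 0.96)]
start_top [([565.3, 204.2, 102.5], 0.91)]
[362.3  55.9] [207.7 143.9]
[([617.8, 70.2, 48.9], 0.42)] [([565.8, 204.3, 105.3], 0.43)]
```

View pics/w8.png

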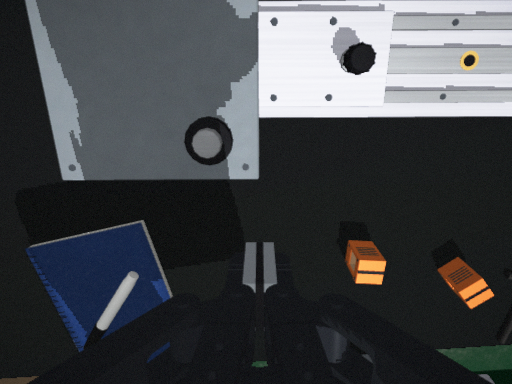

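The knob is at (359,58) and the button at (207,143), both as predicted. I'll first touch the knob top with the shut fingers to check its height (58 mm if the pin is down, 67 mm if not), then press the button.

```bash
python3 -m pendant '[[[31,-32,-20,0,0],[31,-32,-20,0,0],[32,-32,-50,0,0],[0,0,-45,0,0],[0,0,-12,0,0],[0,0,0,0,0],[0,0,0,0,0],[0,0,0,0,0]]]'; python3 -m pendant '[[[0,0,-5,0,0],[0,0,0,0,0],[0,0,0,0,0]]]'; python3 -m pendant '[[[0,0,-4,0,0],[0,0,0,0,0],[0,0,0,0,0]]]'; python3 -m pendant '[[[0,0,-3,0,0],[0,0,0,0,0],[0,0,0,0,0]]]'
```

```text
time_s: 27.62
eef_pos: [0.617, 0.0733, 0.0763]
eef_rot: [0.0, 0.999, -0.042, 0.002]
wrist_force: [-0.3, -0.1, -0.0]
opening: -0.006
time_s: 28.0
eef_pos: [0.6156, 0.073, 0.069]
eef_rot: [0.0, 0.999, -0.042, -0.0]
wrist_force: [0.1, -0.8, 0.5]
opening: -0.001
time_s: 28.38
eef_pos: [0.6156, 0.073, 0.0649]
eef_rot: [-0.0, 0.999, -0.042, -0.0]
wrist_force: [0.2, -0.2, -0.1]
opening: -0.004
time_s: 28.75
eef_pos: [0.6157, 0.073, 0.062]
eef_rot: [0.0, 0.999, -0.042, -0.0]
wrist_force: [-0.1, -0.1, 0.7]
opening: -0.0
```

The pin is down: no contact at 62 mm. On to the button.

```bash
python3 -m pendant '[[[0,0,45,0,0],[0,0,40,0,0],[-13,32.4,0,0,0],[-13,32.4,0,0,0],[-13,32.4,0,0,0],[-12.9,32.5,0,0,0],[0,0,-30,0,0],[0,0,0,0,0]]]';python3 -m pendant '[[[0,0,0,0,0],[0,0,0,0,0],[0,0,-4,0,0],[0,0,-3,0,0],[0,0,0,0,0],[0,0,0,0,0]]]'
```

```text
time_s: 29.75
eef_pos: [0.5617, 0.2028, 0.1149]
eef_rot: [0.001, 0.999, -0.042, -0.002]
wrist_force: [0.1, -0.2, -1.0]
opening: -0.001
time_s: 30.5
eef_pos: [0.5638, 0.2027, 0.11]
eef_rot: [0.0, 0.999, -0.042, -0.0]
wrist_force: [-0.4, -0.2, -0.4]
opening: -0.004
```

```bash
python3 -m pendant '[[[0,0,-4,0,0],[0,0,0,0,0],[0,0,0,0,0]]]';python3 -m pendant '[[[0,0,-3,0,0],[0,0,0,0,0],[0,0,0,0,0]]]';python3 -m pendant '[[[0,0,-2,0,0],[0,0,0,0,0],[0,0,0,0,0]]]'
```

```text
time_s: 30.88
eef_pos: [0.5637, 0.2027, 0.1059]
eef_rot: [0.0, 0.999, -0.042, -0.0]
wrist_force: [0.0, -0.4, -0.2]
opening: 0.004
time_s: 31.25
eef_pos: [0.5639, 0.2027, 0.1031]
eef_rot: [-0.0, 0.999, -0.042, 0.0]
wrist_force: [-0.5, -0.0, -0.2]
opening: -0.005
time_s: 31.62
eef_pos: [0.5639, 0.2027, 0.1012]
eef_rot: [-0.0, 0.999, -0.042, 0.0]
wrist_force: [0.6, -1.0, 2.1]
opening: -0.0
```

Contact begins at about 102 mm. I'll press further in small steps.

```bash
python3 -m pendant '[[[0,0,-2,0,0],[0,0,0,0,0],[0,0,0,0,0]]]';python3 -m pendant '[[[0,0,-2,0,0],[0,0,0,0,0],[0,0,0,0,0]]]';python3 -m pendant '[[[0,0,-1.5,0,0],[0,0,0,0,0],[0,0,0,0,0]]]';python3 -m pendant '[[[0,0,-1,0,0],[0,0,0,0,0],[0,0,0,0,0]]]'
```

```text
time_s: 32.0
eef_pos: [0.5639, 0.2027, 0.0992]
eef_rot: [-0.0, 0.999, -0.042, 0.0]
wrist_force: [0.1, 0.3, 2.3]
opening: -0.002
time_s: 32.38
eef_pos: [0.5639, 0.2027, 0.0971]
eef_rot: [-0.0, 0.999, -0.042, 0.0]
wrist_force: [0.1, -0.2, 4.9]
opening: 0.001
time_s: 32.75
eef_pos: [0.564, 0.2027, 0.0969]
eef_rot: [0.0, 0.999, -0.042, 0.0]
wrist_force: [-5.0, -1.5, 14.1]
opening: 0.002
time_s: 33.12
eef_pos: [0.5641, 0.2027, 0.0968]
eef_rot: [0.0, 0.999, -0.042, 0.0]
wrist_force: [-7.9, -2.2, 19.6]
opening: 0.002
```

Fully pressed: the button hit bottom at 96.8 mm with 20 N. Back to the knob.

```bash
python3 -m pendant '[[[0,0,30,0,0],[0,0,30,0,0],[14,-33.4,0,0,60],[14,-33.4,0,0,60],[14,-33.5,0,0,60],[14,-33.5,0,0,60],[0,0,0,0,60],[0,0,0,0,60]]]';python3 -m pendant '[[[0,0,0,0,60],[0,0,0,0,60]]]'; python3 -c "
from h import *
print(st())"
```

```text
time_s: 34.12
eef_pos: [0.619, 0.0693, 0.1537]
eef_rot: [-0.0, 0.999, -0.043, -0.001]
wrist_force: [0.4, 0.1, 1.1]
opening: 0.705
time_s: 34.38
eef_pos: [0.6194, 0.0699, 0.1545]
eef_rot: [-0.0, 0.999, -0.042, -0.0]
wrist_force: [0.6, -0.0, 0.3]
opening: 0.7
{'t': 34.38, 'p': [619.4, 69.9, 154.5], 'yaw_jaw': -94.8, 'q': [-0.08, 0.36, 1.55, 0.0, 1.24, 1.58], 'F': [0.6, -0.0, 0.3], 'op': 0.7}
```

```bash
python3 -m pendant '[[[0.5,-0.5,-50,0,60],[0,0,-45,0,60],[0,0,-26.5,0,60],[0,0,0,0,60],[0,0,0,0,35],[0,0,0,0,20],[0,0,0,0,20],[0,0,0,0,20]]]'; python3 -m pendant '[[[0,0,0,0,15],[0,0,6,0,15],[0,0,6.5,0,15],[0,0,0,0,15],[0,0,0,0,15]]]';python3 -c "
from h import *
print(st())"
```

```text
time_s: 35.38
eef_pos: [0.6219, 0.0687, 0.0354]
eef_rot: [-0.0, 0.999, -0.042, 0.002]
wrist_force: [-1.0, 2.2, 6.6]
opening: 0.265
time_s: 36.0
eef_pos: [0.6216, 0.0683, 0.0458]
eef_rot: [-0.0, 0.999, -0.042, 0.002]
wrist_force: [7.0, 0.9, -6.7]
opening: 0.263
{'t': 36.0, 'p': [621.6, 68.3, 45.8], 'yaw_jaw': -94.9, 'q': [-0.08, 0.5, 1.59, 0.0, 1.04, 1.58], 'F': [7.0, 0.9, -6.7], 'op': 0.26}
```

```bash
python3 -m pendant '[[[-1,-12,0,0,15],[-2,-23.9,0,0,15],[-2.5,-29.9,0,0,15],[-2.5,-29.9,0,0,15],[-2.6,-29.9,0,0,15],[-2.5,-29.9,0,0,15],[-2.6,-29.9,0,0,15],[-2,-23.9,0,0,15]]]'; python3 -m pendant '[[[-1.5,-17.9,0,0,15],[-1,-11.5,0,0,15],[0,0,0,0,15],[0,0,0,0,15],[0,0,-6,0,15],[0,0,-6.5,0,15],[0,0,0,0,15],[0,0,0,0,15]]]';python3 -c "
from h import *
print(st())"
```

```text
time_s: 37.0
eef_pos: [0.6046, -0.1421, 0.0461]
eef_rot: [0.0, 0.999, -0.043, 0.003]
wrist_force: [10.8, 2.2, -7.8]
opening: 0.263
time_s: 38.0
eef_pos: [0.6026, -0.1698, 0.0354]
eef_rot: [-0.0, 0.999, -0.042, 0.003]
wrist_force: [4.5, 5.6, 6.2]
opening: 0.263
{'t': 38.0, 'p': [602.6, -169.8, 35.4], 'yaw_jaw': -94.9, 'q': [-0.47, 0.52, 1.6, 0.0, 1.02, 1.19], 'F': [4.5, 5.6, 6.2], 'op': 0.26}
```

```bash
python3 -m pendant '[[[0,0,0,0,50],[0,0,0,0,60],[0,0,0,0,60],[0,0,40,0,60],[0,0,50,0,60],[-14,20,50,0,85],[-14,20,40,0,85],[-14,10,0,0,85]]]';python3 -m pendant '[[[0,0,0,0,85],[0,0,0,0,85]]]'
python3 - <<'E'
from h import *
c=shot('wrist','w9.png'); print(st())
for t in ['cell_1','knob','tray_floor']: print(t,find(c,'wrist',t,k=8))
d=shot('top','t9.png')
for t in ['cell_1','knob','tray_floor','weight_500g','weight_200g','weight_100g']: print(t,find(d,'top',t,k=8))
E
```

```text
time_s: 39.0
eef_pos: [0.5597, -0.1205, 0.2174]
eef_rot: [0.001, 0.999, -0.042, 0.003]
wrist_force: [-0.5, 0.3, -0.2]
opening: 0.997
time_s: 39.25
eef_pos: [0.558, -0.1207, 0.2123]
eef_rot: [-0.0, 0.999, -0.043, -0.0]
wrist_force: [-0.1, -0.5, -0.2]
opening: 0.999
{'t': 39.3, 'p': [558.1, -120.8, 212.2], 'yaw_jaw': -94.9, 'q': [-0.42, 0.19, 1.64, -0.0, 1.32, 1.24], 'F': [0.4, -0.4, -0.2], 'op': 1.0}
cell_1 [([622.2, 64.3, 46.0], 0.91), ([610.8, -58.6, 46.4], 0.74)]
knob [([621.2, 66.4, 46.6], 0.44)]
tray_floor [([476.1, -346.2, 6.9], 0.88)]
cell_1 [([401.4, -204.8, 25.9], 0.61), ([389.9, 52.3, 25.0], 0.58), ([620.7, 65.3, 44.6], 0.56)]
knob []
tray_floor [([474.5, -348.3, 2.8], 0.69)]
weight_500g [([682.7, -371.5, -3.8], 0.68)]
weight_200g [([706.8, -323.9, -3.2], 0.6)]
weight_100g [([706.1, -324.4, -0.7], 0.55), ([621.9, 60.1, 43.6], 0.28)]
```

View pics/w9.png

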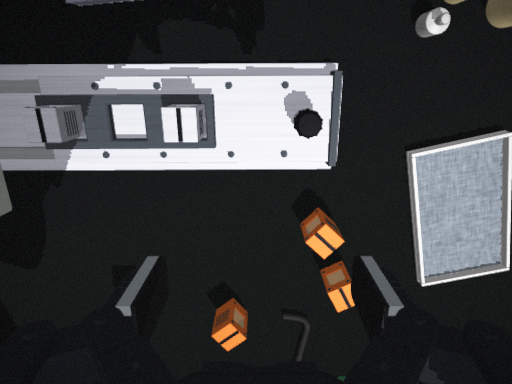

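The carriage is back at load with both cells seated. The tray's corners are at about (408,151), (511,134) and (418,284). Next the tray pose.

```bash
python3 - <<'E'
from h import *
c=shot('wrist')
a,b,d=[px2w(c,*p,.014)[:2] for p in [(408,151),(511,134),(418,284)]]
print(a,b,d,'len',np.hypot(*(a-d)), 'yaw',np.degrees(np.arctan2(*(a-d)[::-1])))
u=(a-d)/np.hypot(*(a-d)); v=np.array([u[1],-u[0]]); ctr=(a+d)/2+v*52.5; print('centre',ctr,u)
for s in(40,-40): print(ctr+s*u)
E
python3 -m pendant '[[[13,16,-40,0,55],[13,16,-40,0,55],[13.5,16.5,-35,0,55],[13.4,16.3,-25,0,55],[0,0,-19,0,55],[0,0,-12,0,55],[0,0,0,0,55],[0,0,0,0,55]]]'
```

```text
[ 557.2 -280.3] [ 566.3 -386.6] [ 389.5 -302.9] len 169.21598624243518 yaw 7.675193480028153
centre [ 480.36174887 -343.62965864] [0.99104112 0.13355712]
[ 520.00339354 -338.28737378]
[ 440.72010419 -348.97194349]
time_s: 40.85
eef_pos: [0.6115, -0.0563, 0.0431]
eef_rot: [0.0, 0.999, -0.043, 0.001]
wrist_force: [-0.0, 0.5, 0.1]
opening: 0.642
```

```bash
python3 -m pendant '[[[0,0,-1,0,40],[0,0,0,0,25],[0,0,0,0,20],[0,0,0,0,20],[0,0,0,0,20],[0,0,15,0,20],[0,0,35,0,20],[0,0,35,0,20]]]';python3 -c "
from h import *
print(st())"
```

```text
time_s: 41.85
eef_pos: [0.6107, -0.0553, 0.1272]
eef_rot: [-0.0, 0.999, -0.042, -0.0]
wrist_force: [1.6, -0.2, -0.7]
opening: 0.344
{'t': 41.85, 'p': [610.7, -55.3, 127.2], 'yaw_jaw': -94.9, 'q': [-0.28, 0.37, 1.59, 0.0, 1.18, 1.37], 'F': [1.6, -0.2, -0.7], 'op': 0.34}
```

```bash
python3 -m pendant '[[[-24.4,-41.8,0,0,20],[-24.4,-41.8,0,0,20],[-24.4,-41.8,0,0,20],[-24.4,-41.9,0,0,20],[-24.3,-41.9,0,0,20],[-24.3,-41.9,0,0,20],[-24.3,-41.9,0,0,20],[0,0,0,0,20]]]';python3 -m pendant '[[[0,0,-30,0,20],[0,0,-15,0,20],[0,0,0,0,20],[0,0,0,0,20]]]'
python3 - <<'E'
from h import *
c=shot('wrist','w10.png'); print(st())
print(find(c,'wrist','tray_floor',k=8)); print(find(c,'wrist','cell_1',k=3))
print([w2px(c,p) for p in [(.480,-.3436,.005),(.5572,-.2803,.014),(.3895,-.3029,.014)]])
E
```

```text
time_s: 42.85
eef_pos: [0.4391, -0.3515, 0.1269]
eef_rot: [0.001, 0.999, -0.045, 0.0]
wrist_force: [-0.5, 0.4, -1.5]
opening: 0.337
time_s: 43.35
eef_pos: [0.4412, -0.3485, 0.0818]
eef_rot: [0.0, 0.999, -0.042, 0.0]
wrist_force: [0.9, 0.5, -0.7]
opening: 0.343
{'t': 43.4, 'p': [441.3, -348.8, 82.0], 'yaw_jaw': -94.8, 'q': [-0.88, 0.33, 1.75, 0.0, 1.06, 0.77], 'F': [-0.4, 0.1, -0.2], 'op': 0.34}
[([475.3, -346.2, 6.9], 0.83)]
[([405.4, -202.8, 27.3], 0.93)]
[array([245.5, 149.5]), array([124.6,  31.3]), array([202.7, 275.5])]
```

View pics/w10.png

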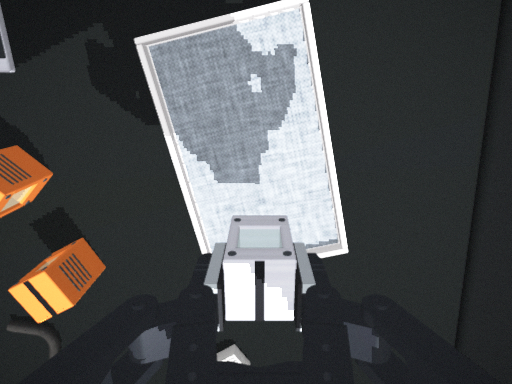

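```bash
python3 - <<'E'
from h import *
c=shot('wrist')
a,b,d=[px2w(c,*p,.014)[:2] for p in [(136,40),(308,2),(347,253)]]
print(a,b,d,np.hypot(*(a-b)),np.hypot(*(b-d))); ctr=(a+d)/2; u=(b-d)/np.hypot(*(b-d)); print(ctr,u,ctr+38*u,ctr-38*u)
print(px2w(c,232,216,.063), px2w(c,287,216,.063))
E
```

```text
[ 552.1 -286.4] [ 563.4 -388.4] [ 399.4 -411.1] 102.62402252884068 165.56355275240986
[ 475.75 -348.75] [0.99055618 0.13710747] [ 513.39113476 -343.5399161 ] [ 438.10886524 -353.9600839 ]
[ 455.6 -336.6   63. ] [ 453.2 -366.2   63. ]
```

```bash
python3 -m pendant '[[[-1.5,-3,-20,0,20],[0,0,-20,0,20],[0,0,-10,0,20],[0,0,-4,0,20],[0,0,0,0,20],[0,0,0,0,20]]]';python3 -m pendant '[[[0,0,-2.5,0,20],[0,0,0,0,20],[0,0,0,0,20]]]'
```

```text
time_s: 44.3
eef_pos: [0.4394, -0.352, 0.0277]
eef_rot: [0.0, 0.999, -0.042, 0.0]
wrist_force: [0.1, -0.7, -0.5]
opening: 0.341
time_s: 44.68
eef_pos: [0.439, -0.3515, 0.0246]
eef_rot: [0.0, 0.999, -0.042, 0.0]
wrist_force: [0.2, -0.1, -1.5]
opening: 0.34
```

```bash
python3 -m pendant '[[[0,0,-1,0,20],[0,0,0,0,20],[0,0,0,0,20]]]';python3 -m pendant '[[[0,0,-1,0,20],[0,0,0,0,20],[0,0,0,0,20]]]'
```

```text
time_s: 45.05
eef_pos: [0.4391, -0.3516, 0.024]
eef_rot: [0.0, 0.999, -0.042, 0.0]
wrist_force: [-1.9, 1.1, 4.9]
opening: 0.34
time_s: 45.42
eef_pos: [0.4391, -0.3517, 0.024]
eef_rot: [0.0, 0.999, -0.042, -0.0]
wrist_force: [-4.0, 4.5, 14.0]
opening: 0.339
```

```bash
python3 -m pendant '[[[0,0,1,0,20],[0,0,0,0,35],[0,0,0,0,50],[0,0,0,0,55],[0,0,40,0,55],[0,0,50,0,55],[20,46,30,0,55],[20,46,0,0,55]]]';python3 -m pendant '[[[20,46,0,0,55],[20,46,0,0,55],[20,46,0,0,55],[20,46,0,0,55],[20,46,0,0,55],[20,46,0,0,55],[22,47,0,0,55],[0,0,0,0,55]]]';python3 -m pendant '[[[0,0,-25,0,55],[0,0,0,0,55],[0,0,0,0,55]]]'
python3 -c "
from h import *
c=shot('wrist','w11.png');print(st(),find(c,'wrist','cell_1'));d=shot('top'); print(find(d,'top','cell_1',k=8),find(d,'top','tray_floor'))"
```

```text
time_s: 46.42
eef_pos: [0.481, -0.2604, 0.1469]
eef_rot: [0.002, 0.999, -0.043, 0.003]
wrist_force: [0.4, 0.1, -1.7]
opening: 0.644
time_s: 47.42
eef_pos: [0.6217, 0.0669, 0.1433]
eef_rot: [-0.0, 0.999, -0.04, 0.0]
wrist_force: [-0.4, -0.7, 0.4]
opening: 0.641
time_s: 47.8
eef_pos: [0.621, 0.0627, 0.1189]
eef_rot: [0.0, 0.999, -0.043, 0.0]
wrist_force: [0.3, -0.0, 0.7]
opening: 0.643
{'t': 47.85, 'p': [621.4, 62.8, 119.4], 'yaw_jaw': -94.9, 'q': [-0.09, 0.4, 1.57, -0.0, 1.17, 1.57], 'F': [-0.0, 0.2, 0.2], 'op': 0.65} [([604.8, -55.1, 23.1], 0.73), ([620.2, 64.2, 48.4], 0.62)]
[([475.1, -180.9, 23.5], 0.67), ([403.2, -205.5, 27.1], 0.63), ([359.6, -71.2, 21.2], 0.57), ([438.4, -356.2, 27.1], 0.44), ([391.1, 52.9, 21.5], 0.41), ([618.2, 59.6, 43.7], 0.37)] [([473.5, -349.4, 3.5], 0.68)]
```

```bash
python3 -m pendant '[[[0,0.5,-40,0,55],[0,0,-25,0,55],[0,0,-12,0,55],[0,0,0,0,55],[0,0,0,0,40],[0,0,0,0,25],[0,0,0,0,20],[0,0,0,0,20]]]';python3 -m pendant '[[[0,0,0,0,20],[0,0,15,0,20],[0,0,35,0,20],[0,0,35,0,20],[0,0,0,0,20]]]';python3 -c "
from h import *
print(st())"
```

```text
time_s: 49.05
eef_pos: [0.6222, 0.0639, 0.0432]
eef_rot: [0.0, 0.999, -0.042, 0.001]
wrist_force: [-0.9, 0.1, 6.1]
opening: 0.34
time_s: 49.68
eef_pos: [0.6235, 0.0638, 0.1307]
eef_rot: [0.0, 0.999, -0.042, 0.004]
wrist_force: [0.0, -0.1, -2.0]
opening: 0.336
{'t': 49.67, 'p': [623.5, 63.8, 130.7], 'yaw_jaw': -94.8, 'q': [-0.09, 0.39, 1.56, 0.0, 1.19, 1.57], 'F': [0.0, -0.1, -2.0], 'op': 0.34}
```

```bash
python3 -m pendant '[[[-12,-45.2,0,0,20],[-12,-45.2,0,0,20],[-12,-45.2,0,0,20],[-12,-45.2,0,0,20],[-12,-45.3,0,0,20],[-12,-45.3,0,0,20],[-12,-45.3,0,0,20],[-12,-45.3,0,0,20]]]';python3 -m pendant '[[[-12,-45.3,0,0,20],[0,0,0,0,20],[0,0,-20,0,20],[0,0,0,0,20],[0,0,0,0,20]]]'
python3 - <<'E'
from h import *
c=shot('wrist','w12.png'); print(st())
print(find(c,'wrist','tray_floor',k=8)); print(find(c,'wrist','cell_1',k=3)); 
E
```

```text
time_s: 50.68
eef_pos: [0.5237, -0.2988, 0.1252]
eef_rot: [-0.001, 0.999, -0.042, -0.001]
wrist_force: [0.9, -0.3, -0.8]
opening: 0.342
time_s: 51.3
eef_pos: [0.5131, -0.3418, 0.1057]
eef_rot: [-0.001, 0.999, -0.042, -0.001]
wrist_force: [-0.4, -0.5, -0.7]
opening: 0.339
{'t': 51.35, 'p': [513.4, -342.3, 106.3], 'yaw_jaw': -94.8, 'q': [-0.78, 0.41, 1.59, 0.0, 1.14, 0.87], 'F': [-0.3, -1.2, -2.0], 'op': 0.34}
[]
[([512.5, -342.6, 110.2], 0.97), ([474.8, -182.9, 24.6], 0.83), ([404.9, -203.0, 24.3], 0.8)]
```

View pics/w12.png

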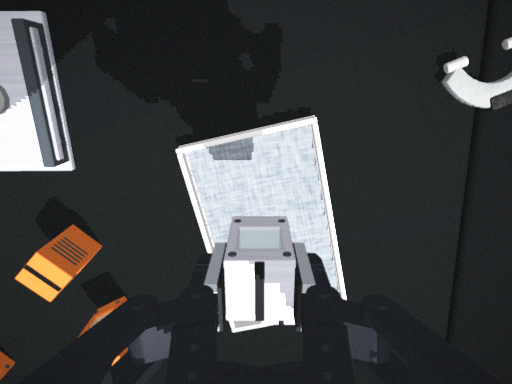

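The held cell hangs over the middle of the tray's far half, with the tray's far corners at (180,150) and (315,120). I'll lower it.

```bash
python3 -m pendant '[[[0,0,-35,0,20],[0,0,-25,0,20],[0,0,-12,0,20],[0,0,-5,0,20],[0,0,0,0,20],[0,0,0,0,20]]]';python3 -m pendant '[[[0,0,-2,0,20],[0,0,0,0,20],[0,0,0,0,20]]]';python3 -m pendant '[[[0,0,-1.5,0,20],[0,0,0,0,20],[0,0,0,0,20]]]'
```

```text
time_s: 52.2
eef_pos: [0.5136, -0.3439, 0.0306]
eef_rot: [0.001, 0.999, -0.042, 0.001]
wrist_force: [0.0, -0.2, -1.1]
opening: 0.345
time_s: 52.58
eef_pos: [0.513, -0.3434, 0.0276]
eef_rot: [0.0, 0.999, -0.042, 0.0]
wrist_force: [-0.9, 0.9, -2.1]
opening: 0.34
time_s: 52.95
eef_pos: [0.513, -0.3433, 0.0259]
eef_rot: [-0.0, 0.999, -0.042, -0.0]
wrist_force: [0.6, 0.2, -0.3]
opening: 0.344
```

```bash
python3 -m pendant '[[[0,0,-1,0,20],[0,0,0,0,20],[0,0,0,0,20]]]';python3 -m pendant '[[[0,0,-0.7,0,20],[0,0,0,0,20],[0,0,0,0,20]]]'
```

```text
time_s: 53.32
eef_pos: [0.5131, -0.3434, 0.0252]
eef_rot: [0.0, 0.999, -0.042, 0.0]
wrist_force: [-1.2, -0.3, 1.9]
opening: 0.335
time_s: 53.7
eef_pos: [0.5131, -0.3435, 0.0253]
eef_rot: [0.0, 0.999, -0.042, 0.0]
wrist_force: [-3.2, 2.6, 7.4]
opening: 0.343
```

Contact with the floor. I'll release, rise and move back to view.

```bash
python3 -m pendant '[[[0,0,0.5,0,35],[0,0,0,0,50],[0,0,0,0,55],[0,0,40,0,55],[0,0,50,0,55],[-15,10,50,0,55],[-30,20,50,0,55],[-30,20,0,0,55]]]';python3 -m pendant '[[[0,0,0,0,55],[0,0,0,0,55]]]'
python3 - <<'E'
from h import *
c=shot('wrist','w13.png'); print(st())
d=shot('top','t13.png'); print([find(d,'top',t,k=8) for t in('cell_1','knob','weight_500g','weight_200g','weight_100g')])
c=shot('wrist'); print(find(c,'wrist','cell_1',k=8),find(c,'wrist','tray_floor'),find(c,'wrist','knob'))
E
```

```text
time_s: 54.7
eef_pos: [0.4393, -0.2949, 0.2197]
eef_rot: [0.003, 0.999, -0.042, 0.003]
wrist_force: [0.2, -0.1, 1.1]
opening: 0.647
time_s: 54.95
eef_pos: [0.4383, -0.2937, 0.2148]
eef_rot: [0.0, 0.999, -0.042, 0.0]
wrist_force: [0.0, -0.1, -0.2]
opening: 0.649
{'t': 55.0, 'p': [438.4, -293.8, 214.6], 'yaw_jaw': -94.9, 'q': [-0.82, 0.09, 1.74, 0.0, 1.31, 0.84], 'F': [0.1, -0.5, -0.3], 'op': 0.65}
[[([390.9, 53.1, 24.4], 0.66), ([476.0, -181.5, 21.7], 0.65), ([441.1, -357.3, 27.8], 0.57), ([403.1, -206.2, 26.4], 0.56), ([359.7, -68.9, 23.6], 0.44)], [([597.1, -174.7, 46.8], 0.48)], [([686.0, -371.5, -4.4], 0.45)], [([704.9, -320.8, -0.9], 0.64)], [([678.5, -299.1, 0.9], 0.43)]]
[([510.7, -346.0, 30.5], 0.8), ([399.3, -203.3, 27.4], 0.75), ([477.3, -182.3, 31.1], 0.63), ([358.6, -69.4, 28.3], 0.6), ([438.4, -354.9, 27.5], 0.56)] [([474.7, -346.2, 7.0], 0.72)] []
```

View pics/w13.png

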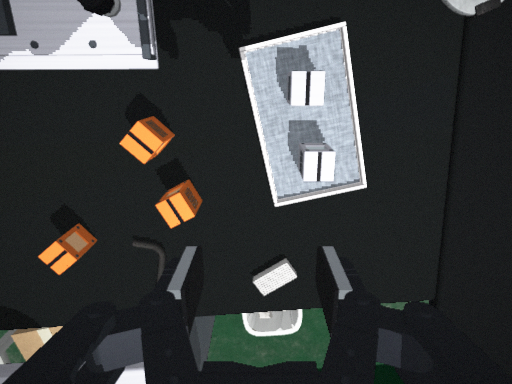

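Both cells stand in the tray, at (308,88) and (318,162). The knob is at load, measured 47 mm high, which means the pin is down. Handing in.

```bash
python3 -c "
from h import *
print(order.hand_in(), st()['t'])"
```

```text
the job is handed in; nothing more can be done
the job is handed in; nothing more can be done
```

The job ran to the end without trouble and was handed in at about 55 s of the 210 s; no verdict came back. There were only two cells on the bench; the other blocks were orange look-alikes and I left them alone.

**What I did:**
1. I pulled the plunger and drew the carriage out to the load hole, then let the pin drop in.
2. I set the cells in nests 3 and 1 with their windows along the light beams.
3. I indexed the loaded carriage to the read hole and pressed the start button to its bottom, about 5 mm of travel ending at 20 N.
4. I brought the carriage back out to the load hole, let the plunger drop in, and stood both cells in the tray.

**Last checks:**
- **Cells:** both stand upright on the tray floor, at about (511, -346) and (439, -355) mm. Their centres read 27 to 31 mm above the bench, where 29 mm is expected.
- **Carriage and plunger:** the top camera put the knob at the load position, 47 mm high, which means the pin is down. I checked the pin by touch only at the read hole. At load I rely on that camera height and on the gripper letting go at the same height as it did there.
- **Weights:** all three were detected where they started, to within about 4 mm. The 100 g weight was told apart from the others only by its position.
- **Disagreements:** two detections were wrong. One reported a cell in the empty nest 1, and one a knob where the nest 3 cell stood. The pictures showed otherwise. I saw no sign of a cell or the tray being knocked aside.

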